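# Load a tag carrier under the spring clip of a marking jig

## Robot

A 6-joint arm with a two-finger parallel gripper is mounted at the origin on the work surface. World frame = base frame: x ahead of the robot, y to its left, z up, the work surface at z = 0. Lengths are in m, angles in rad, forces in N, time in s.
With the tool pointing down it reaches from about 0.35 to 0.775 m from the base axis. Payload 7.3 kg.
Tool frame: the origin (TCP) lies between the finger pads; the fingertips stand 17 mm ahead of it and the grasp point (between the pads) lies 2 mm behind it; z points along the fingers, y is the line along which they close (so a half turn about z gives the same grasp; the last joint's range is limited). The gripper opens to 92 mm and grips with 3 to 60 N. Pads are 19 mm wide; open, the fingers measure 130 mm over their backs; the gripper's body (75 mm by 190 mm) begins 47 mm behind the grasp point.
Start: joints at [-1.486, 0.342, 1.524, -0, 1.275, -0.146], TCP at [0.12, -0.511, 0.244] pointing down, gripper open.
Joint ranges: [-2.53, 2.53], [-0.77, 2.02], [0.04, 2.7], [-1, 4.14], [0.28, 2.66], [-3.11, 3.11]. Speed limits (rad/s): [2.57, 2.57, 3.14, 3.14, 3.14, 3.14].

## Interface

Orientations are given as [roll, pitch, yaw] about the fixed x, y, z axes, in that order (R = Rz(yaw) Ry(pitch) Rx(roll)).
In Python, from cell import robot, optics gives the robot as it stands.
- The arm moves only by the tool play_rows, never from a script. Its argument "rows" is a list of rows, each a list of 7 numbers: the shift along the tool's x, y, z in cm, then the turn, a rotation vector about the tool's x, y, z in rad, then the opening, from 0 (shut) to 1 (fully open). In form: [[tx, ty, tz, wx, wy, wz, grip], ...]. A call has 1 to 20 rows; each row is the pose to reach, as a shift and turn from the pose commanded when the call began, along the tool's axes at that moment; what a row does not reach only later rows make up. A row lasts 1/10 s, in which the tool goes at most 50 mm and 8.59 degrees, less where a joint would pass 70% of its speed; a pose out of reach is approached as far as the arm can. A call with a gripper value outside its range is refused whole. The fingers move at their own pace and stop on an object; "squeeze" is the grip in N (left out, the last holds). Time passes only in rows, so rows that repeat a pose let the fingers close. It gives the time, the measured TCP pose, the force, the opening and the grip force at its end, in the units of the state.
- robot.observe(): the state, without advancing time (a new reading comes with each control period).
- optics.read_camera(name): name is "side" or "top" or "wrist"; returns (picture, depth): 480x640x3 uint8, red, green, blue; 480x640 float32, m along the optical axis (not along the pixel's ray), 0 where there is no reading.
- optics.camera_model(name): a dict with "fx", "fy", "cx", "cy" (pixels), "dist" ([k1, k2, p1, p2, k3] as OpenCV has them; the pictures are not rectified), "origin" and "rotation" of the camera in the world; the wrist camera has in their place "tool_from_camera" (4x4, takes a point from camera to tool coordinates, whose origin is the TCP and whose axes are the flange's). Camera axes: x right, y up, looking along -z (the intrinsics and any distortion apply to the point x, -y, -z); pixel columns grow to the right and rows downward; lengths in m; the calibration is good to about 2 mm. A picture is of the moment at which its call begins: read the wrist's pose just before it. camera_model takes no time and is no camera call.
- robot.hand_in(): hands the job in; it is judged then, once.
The state is a dict: "time": time; "qpos": joint angles; "qvel": joint speeds; "joint_efforts": joint torques, N m; "tool_pos": TCP position; "tool_rot": TCP orientation; "contact_force": force on the tool from outside, world axes, zero at the start; "torque": the same for the moment, N m; "opening": finger opening in m; "grip_force": force on a finger pad.
Only numpy, scipy, OpenCV 4.12 (cv2) and the standard library are available. Lean on these libraries where they do the work, as an engineer would, in place of code of your own. Each camera call takes 0.05 s, during which the arm holds its last target. There are 200 camera calls.

## Task

Load the yellow tag carrier into the marking jig: flip up the jig's red spring clip, turn the carrier end for end so that its narrow tongue leads, slide it between the rails until it is fully home against the stop, and then bring the clip down so that it holds the carrier. Leave the other things on the bench where they are.

Things in the scene. Friction and masses are not known exactly. Their poses are not given: they have to be found in the camera images.
- carrier: Loose flat yellow plate, 130 mm long (its x), 9 thick, about 180 g, lying on the bench, tongue pointing away from the jig at the start. Tongue 60 wide, 88 long at the +x end, with a flush brass tag; head 84 wide, 42 long at the -x end, too wide for the rails. A black fin stands on the head. Origin under the middle of the plate; x points to the tongue tip.
- carrier_tip (a point): Middle of the tongue's front edge, on the underside, 65 mm ahead of the carrier's origin.
- carrier_fin (a point): Middle of the top of the carrier's black fin: 36 mm long (along carrier x), 12 thick (along y), its top 38.5 above the plate's underside, its centre 45 behind the carrier's origin. A good place to grip from above or to push against.
- jig: Fixed marking jig; its +x is the way in, origin on the bench between the rails (mm). No floor: the carrier slides on the bench. Aluminium rails 64 apart inside, 88 outside, 16 high, straight from x = -30 to 45; mouth flares to 95 wide inside at x = -59. Blue stop 14 high at x = 30; blue hinge cheeks 30 high at x = 32 to 58, y = 30 to 40 on both sides; clear bench beyond.
- jig_stop (a point): Foot of the middle of the stop face, jig x = +30 mm, y = 0, z = 0. With the carrier home its tongue tip is here, the fin's centre is at jig x = -80 and the head stops short of the straight rails, within the ends of the flares.
- jig_mouth (a point): Middle of the flared mouth, jig x = -55 mm, y = 0, z = 0.
- clip_lever (a point): Middle of the top edge of the upright lever on the red clip; moves with the clip. The lever is 26 mm wide (along jig y), 6 thick, and rises 46 above the hinge axis, which runs along jig y at x = 45, z = 22. Clip shut: this point is at jig x = 37, z = 68. Fully up: x = 84, z = 48, the lever leaning away from the mouth.
- clip_foot (a point): Middle of the lower edge of the clip's jaw; moves with the clip. The jaw is a red arm 40 mm wide reaching 48 from the hinge toward the mouth, with a foot 8 thick. Shut and empty this edge is at jig x = 1, 3 above the bench, and blocks the carrier; fully up it is about 54 above the bench.
- clip (a joint): Angle of the red clip, rad: 0 shut and empty, 1.15 fully up, about 0.13 resting on the tongue. Over-centre spring: released below about 0.55 it snaps down, above it snaps up and stays. Pushing the lever's upper part away from the mouth with 3 to 6 N opens it; pushing the lever from the other side, back toward the mouth, or pressing the raised jaw down shuts it.
- glasses: Bystander, to be left alone: clear safety glasses with black temples, standing folded-out, about 105 x 140 x 45; origin under the middle of the lenses, temples toward its +x (mm).
- hose_clamp: Bystander, to be left alone: steel hose-clamp ring, 48 outer diameter, 14 high; origin under its centre (mm).
- fitting: Bystander, to be left alone: brass hose fitting standing upright, 38 widest diameter, 48 high; origin under its centre (mm).
- mug: Bystander, to be left alone: blue ceramic mug, 80 diameter, 95 high, handle at its +y; origin under its centre (mm).
- tag_bin: Bystander, to be left alone: open blue plastic bin, 110 x 160 x 45, one divider; origin under its centre (mm).
- engraver: Bystander, to be left alone: green pen-shaped engraver lying along its x, 140 long, 22 thick; origin under its middle (mm).
There are look-alikes about, which are no part of the job. Of the things that look like the carrier, take the one that is farthest from the robot's base at the start. What is shaped like the jig but orange or pink is not meant.

How it is judged:
On the way, in this order (a step that is already met when the one before it is completed fails the run):
1. the clip is up (value of joint clip above 0.8 rad), for 0.2 s.
2. the carrier is fully home between the rails, tongue first, with the clip still up (x of carrier_tip in the frame of jig between 0.026 and 0.034 m and y of carrier_tip in the frame of jig between -0.005 and 0.005 m and y of carrier_fin in the frame of jig between -0.008 and 0.008 m and x of carrier_fin in the frame of jig below -0.06 m and height (world z) of carrier below 0.004 m and angle between carrier's own z axis and vertical below 0.06 rad and value of joint clip above 0.7 rad), for 0.2 s.
At the end, for the whole second after the job is handed in: The carrier lies flat on the bench between the jig's rails, tongue first, tongue tip within 4 mm of the stop, within 5 mm of the rails' midline at its tip and 8 mm at its fin, at rest, with the clip down and resting on it (clip angle 0.06 to 0.22 rad) (x of carrier_tip in the frame of jig between 0.026 and 0.034 m and y of carrier_tip in the frame of jig between -0.005 and 0.005 m and y of carrier_fin in the frame of jig between -0.008 and 0.008 m and x of carrier_fin in the frame of jig below -0.06 m and height (world z) of carrier below 0.004 m and angle between carrier's own z axis and vertical below 0.06 rad and value of joint clip between 0.06 and 0.22 rad and linear speed of carrier below 0.02 m/s and angular speed of carrier below 0.2 rad/s); the robot touches nothing.
It fails at once if a bystander is shifted by more than 3 cm (distance of any of glasses, hose_clamp, fitting, mug, tag_bin, engraver from where it was at the start of the episode above 0.03 m).
It also fails if it takes over 72 s, if anything falls off the work surface, if the arm or the gripper's body presses on something with over 40 N, if the wrist force passes 120 N, or if a joint passes its speed limit or range.

## Working session

There is one attempt and no reset: what is moved stays moved. The work goes in short steps, Python scripts to look and compute and a tool call to move; the robot and the scene stay as the last step left them, time stands still between calls to the robot, and variables do not carry over. Pictures are saved under pics/ and viewed, at most 10 in all, crops included, and the job is handed in when it is done.

Besides the shell and the picture viewer there is one more tool, called as name([rows], argument=value, ...), one row to a line, values as JSON. play_rows: Moves the arm, as the interface text tells. Its arguments: {"type":"object","properties":{"rows":{"type":"array"},"squeeze":{"type":"number"}},"required":["rows"]}

```bash
mkdir -p pics; ls; cat > h.py <<'E'
import numpy as np, cv2
from cell import robot, optics
from scipy.spatial.transform import Rotation as R
def grab(n,f):
    p,d=optics.read_camera(n); cv2.imwrite(f'pics/{f}.png',cv2.cvtColor(p,cv2.COLOR_RGB2BGR)); np.save(f'pics/{f}.npy',d); return p,d
def ray(n,uv):
    m=optics.camera_model(n); K=np.array([[m['fx'],0,m['cx']],[0,m['fy'],m['cy']],[0,0,1]])
    q=cv2.undistortPoints(np.array(uv,float).reshape(-1,1,2),K,np.array(m['dist']))[:,0]
    r=np.c_[q[:,0],-q[:,1],-np.ones(len(q))]
    if 'origin' in m: Rm,o=np.array(m['rotation']),np.array(m['origin'])
    else:
        s=robot.observe(); T=np.eye(4); rot=np.array(s['tool_rot']); T[:3,:3]=rot if rot.shape==(3,3) else R.from_euler('xyz',rot).as_matrix(); T[:3,3]=s['tool_pos']; T=T@np.array(m['tool_from_camera']); Rm,o=T[:3,:3],T[:3,3]
    return o,r@Rm.T
def at_z(n,uv,z):
    o,r=ray(n,uv); z=np.broadcast_to(z,len(r)); return o+r*((z-o[2])/r[:,2])[:,None]
E
python3 - <<'E'
from h import *
print(robot.observe())
for n in('top','side'):
    grab(n,n+'0'); print(optics.camera_model(n))
E
```

```text
pics
{'time': 0.0, 'qpos': array([-1.48600198e+00,  3.42761989e-01,  1.52500090e+00,  2.04015943e-05,
        1.27537745e+00, -1.45990697e-01]), 'qvel': array([-4.17638136e-03,  5.32944457e-04, -9.14725345e-04, -1.40046002e-03,
        1.17149110e-03, -9.43115434e-06]), 'joint_efforts': array([ 9.26639805e-04, -4.31243849e+01, -2.44224983e+01,  7.17474218e-02,
        5.58800879e-02, -1.50353062e-04]), 'tool_pos': array([ 0.1200903 , -0.51070423,  0.24303018]), 'tool_rot': array([-3.14006426e+00, -2.44447736e-04,  2.30778902e-01]), 'contact_force': array([ 0.47846868, -0.55904831,  0.38227472]), 'torque': array([-0.01387764, -0.00967454,  0.04270812]), 'grip_force': 0.0, 'opening': 0.09181285207360529}
{'fx': 493.504765804392, 'fy': 493.504765804392, 'cx': 335.56615056728515, 'cy': 243.68828586229282, 'dist': array([-0.11903634,  0.        ,  0.        ,  0.        ,  0.        ]), 'origin': array([ 0.37664926, -0.05456521,  1.33947985]), 'rotation': array([ 0.1318456 , -0.021454  , -1.56386511])}
{'fx': 443.72755039766474, 'fy': 443.72755039766474, 'cx': 312.62204317112185, 'cy': 237.63264047113174, 'dist': array([0.00546334, 0.        , 0.        , 0.        , 0.        ]), 'origin': array([0.45397898, 0.81202932, 0.69054839]), 'rotation': array([ 0.96703295,  0.00961238, -3.04903346])}
```

View pics/top0.png

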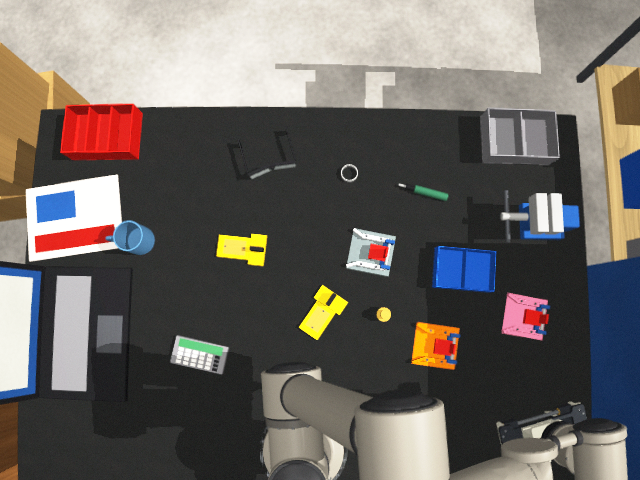

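View pics/side0.png

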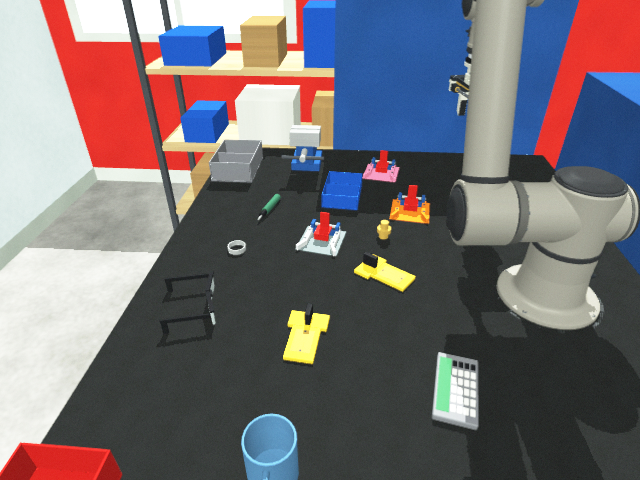

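The top view shows the two yellow carriers, at (242,249) and (323,313), the silver jig at (372,252) with its mouth to the left, and the orange and pink decoys. I'll enlarge the target carrier and the jig.

```bash
sed -i "s/Rm,o=np.array(m\['rotation'\]),/Rm,o=R.from_euler('xyz',m['rotation']).as_matrix(),/" h.py
python3 - <<'E'
from h import *
im=cv2.imread('pics/top0.png')
a=cv2.resize(im[225:275,210:275],None,fx=6,fy=6,interpolation=cv2.INTER_CUBIC)
b=cv2.resize(im[225:280,340:404],None,fx=6,fy=6,interpolation=cv2.INTER_CUBIC)
c=np.zeros((330,790,3),np.uint8); c[:300,:390]=a; c[:330,400:784]=b
cv2.imwrite('pics/c0.png',c)
print(at_z('top',[[242,249],[323,313],[372,252],[440,345]],0.01).round(3))
E
```

```text
[[ 0.536  0.172  0.01 ]
 [ 0.366 -0.05   0.01 ]
 [ 0.531 -0.181  0.01 ]
 [ 0.281 -0.364  0.01 ]]
```

View pics/c0.png

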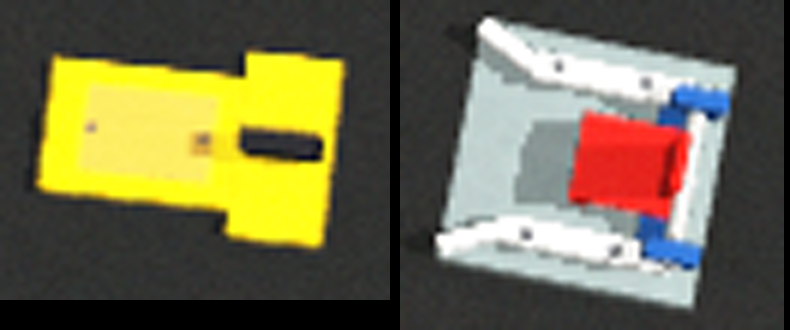

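The crop shows the carrier with its tongue to the left: tongue corners at (54,56) and (38,190), head corners at (343,60) and (323,247), fin from 240 to 322. In the jig, the rail bolt pairs are at (558,66), (646,82) and (525,233), (615,250), and the lever is near (675,165).

```bash
python3 - <<'E'
from h import *
f=lambda L,x0,y0,ox: [[(u+.5-ox)/6-.5+x0,(v+.5)/6-.5+y0] for u,v in L]
c=at_z('top',f([(54,56),(38,190),(343,60),(323,247)],210,225,0),.009)
t=(c[0]+c[1])/2;h=(c[2]+c[3])/2;d=t-h
print(c.round(4),t,h,np.linalg.norm(d),np.linalg.norm(c[0]-c[1]),np.linalg.norm(c[2]-c[3]),'yaw',np.arctan2(d[1],d[0]),'org',(t+h)/2)
j=at_z('top',f([(558,66),(646,82),(525,233),(615,250),(487,22),(443,243)],340,225,400),.016)
print(j.round(4)); m=(j[:4].mean(0)); 
d=j[1]-j[0]+j[3]-j[2]; s=j[0]+j[1]-j[2]-j[3]
print('mid',m,'x',np.arctan2(d[1],d[0]),'y',np.arctan2(s[1],s[0]),np.linalg.norm(s)/2, np.linalg.norm(d)/2,'flare mid',(j[4]+j[5])/2,np.linalg.norm(j[4]-j[5]))
print({k:(np.array(v).round(3).tolist()) for k,v in optics.camera_model('wrist').items()})
E
```

```text
[[0.5771 0.238  0.009 ]
 [0.5157 0.2429 0.009 ]
 [0.5765 0.1058 0.009 ]
 [0.4913 0.1128 0.009 ]] [0.5464286  0.24044505 0.009     ] [0.53388997 0.10930668 0.009     ] 0.13173644185468167 0.06160269530859231 0.08553957631079286 yaw 1.4754723298093084 org [0.54015928 0.17487586 0.009     ]
[[ 0.5754 -0.1641  0.016 ]
 [ 0.5685 -0.204   0.016 ]
 [ 0.4994 -0.1491  0.016 ]
 [ 0.4921 -0.1897  0.016 ]
 [ 0.5952 -0.1318  0.016 ]
 [ 0.4946 -0.1123  0.016 ]]
mid [ 0.53384538 -0.17671924  0.016     ] x -1.7459482186647133 y -0.1898123843768231 0.07761838461600656 0.04087763434031991 flare mid [ 0.54491498 -0.12204932  0.016     ] 0.10255225127551211
{'fx': 342.032, 'fy': 342.032, 'cx': 320.344, 'cy': 240.08, 'dist': [-0.023, 0.0, 0.0, 0.0, 0.0], 'tool_from_camera': [[-0.0, 0.968, 0.252, 0.066], [1.0, -0.0, 0.0, 0.0], [0.0, 0.252, -0.968, -0.141], [0.0, 0.0, 0.0, 1.0]]}
```

```bash
cat >> h.py <<'E'
def goto(p,yaw):
    s=robot.observe(); R0=R.from_euler('xyz',s['tool_rot']); R1=R.from_euler('xyz',[np.pi,0,yaw])
    print('t',round(s['time'],2),'pos',s['tool_pos'].round(4),'rpy',s['tool_rot'].round(4),'| shift cm',(R0.inv().apply(np.array(p)-s['tool_pos'])*100).round(2),'turn',(R0.inv()*R1).as_rotvec().round(4),'F',s['contact_force'].round(1))
JYAW=-1.757; JO=np.array([.5335,-.180,0])
def jig(x,y,z): return JO+R.from_euler('z',JYAW).apply([x/1e3,y/1e3,z/1e3])
E
python3 -c "
from h import *
goto(jig(-40,0,200),JYAW+np.pi)"
```

```text
t 0.1 pos [ 0.1201 -0.5107  0.2431] rpy [-3.1402e+00 -2.0000e-04  2.3080e-01] | shift cm [ 49.43 -26.39   4.36] turn [-1.1000e-03 -9.0000e-04 -1.1538e+00] F [-0.5 -0.6  0.1]
```

play_rows([
  [49.4,-26.4,4.3,0,0,-1.154,0],
  [49.4,-26.4,4.3,0,0,-1.154,0],
  [49.4,-26.4,4.3,0,0,-1.154,0],
  [49.4,-26.4,4.3,0,0,-1.154,0],
  [49.4,-26.4,4.3,0,0,-1.154,0],
  [49.4,-26.4,4.3,0,0,-1.154,0],
  [49.4,-26.4,4.3,0,0,-1.154,0],
  [49.4,-26.4,4.3,0,0,-1.154,0],
  [49.4,-26.4,4.3,0,0,-1.154,0],
  [49.4,-26.4,4.3,0,0,-1.154,0],
  [49.4,-26.4,4.3,0,0,-1.154,0],
  [49.4,-26.4,4.3,0,0,-1.154,0],
  [49.4,-26.4,4.3,0,0,-1.154,0],
  [49.4,-26.4,4.3,0,0,-1.154,0],
  [49.4,-26.4,4.3,0,0,-1.154,0],
  [49.4,-26.4,4.3,0,0,-1.154,0],
  [49.4,-26.4,4.3,0,0,-1.154,0],
  [49.4,-26.4,4.3,0,0,-1.154,0],
  [49.4,-26.4,4.3,0,0,-1.154,0],
  [49.4,-26.4,4.3,0,0,-1.154,0],
])

```text
time: 2.1
tool_pos: [0.5406, -0.1412, 0.2007]
tool_rot: [3.142, 0.0, 1.385]
contact_force: [-0.0, 0.7, 0.2]
opening: 0.0004
grip_force: 0.0
```

```bash
python3 - <<'E'
from h import *
goto(jig(-40,0,200),JYAW+np.pi)
p,d=grab('wrist','w0'); im=cv2.imread('pics/w0.png')
cv2.imwrite('pics/w0v.png',im)
E
```

```text
t 2.1 pos [ 0.5406 -0.1412  0.2007] rpy [3.1415e+00 1.0000e-04 1.3846e+00] | shift cm [0.05 0.02 0.07] turn [0.     0.0001 0.    ] F [-0.   0.7  0.2]
```

View pics/w0v.png

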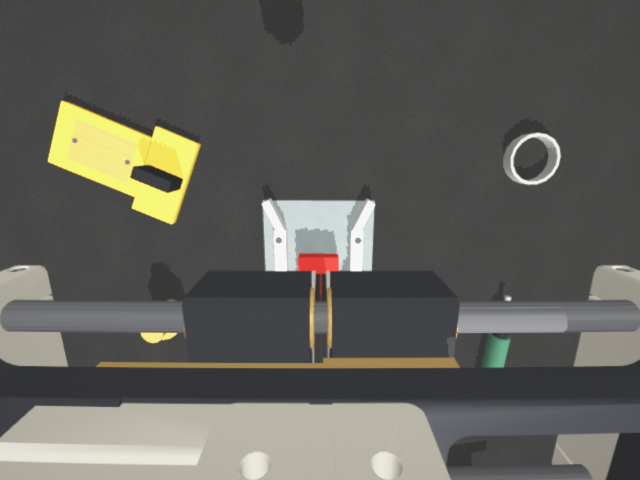

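The wrist view shows the jig square to the tool: flare tips at (268,203) and (369,203), rail screws at (279,240) and (358,240). The fingers hide the rest.

```bash
python3 - <<'E'
from h import *
im=cv2.imread('pics/w0.png')
cv2.imwrite('pics/w0c.png',cv2.resize(im[190:280,250:390],None,fx=5.5,fy=5.5,interpolation=cv2.INTER_CUBIC))
j=at_z('wrist',[(268,203),(369,203),(279,240),(358,240)],.016)
for q in j: print(q.round(4), (R.from_euler('z',-JYAW).apply(q-JO)*1000).round(1))
E
```

```text
[ 0.4934 -0.1131  0.016 ] [-58.3 -51.8  16. ]
[ 0.5884 -0.131   0.016 ] [-58.3  44.9  16. ]
[ 0.4959 -0.1508  0.016 ] [-21.7 -42.4  16. ]
[ 0.5723 -0.1652  0.016 ] [-21.7  35.4  16. ]
```

View pics/w0c.png

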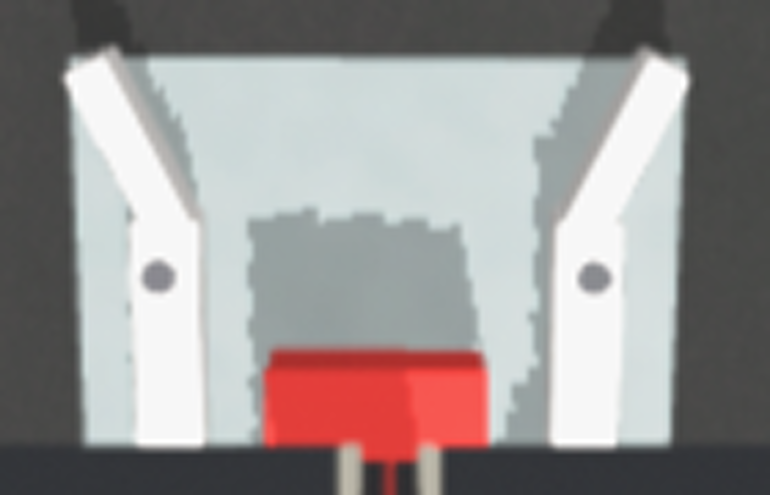

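```bash
python3 - <<'E'
from h import *
f=lambda u,v:((u+.5)/5.5-.5+250,(v+.5)/5.5-.5+190)
j=at_z('wrist',[f(*a) for a in[(115,50),(645,50),(201,218),(556,218),(204,445),(552,445)]],.016)
for q in j: print(q.round(4), (R.from_euler('z',-JYAW).apply(q-JO)*1000).round(1))
E
```

```text
[ 0.4966 -0.1095  0.016 ] [-62.5 -49.3  16. ]
[ 0.587  -0.1265  0.016 ] [-62.5  42.7  16. ]
[ 0.5051 -0.1415  0.016 ] [-32.6 -35.1  16. ]
[ 0.567  -0.1531  0.016 ] [-32.6  27.9  16. ]
[ 0.4967 -0.1833  0.016 ] [ 10.  -35.6  16. ]
[ 0.5593 -0.195   0.016 ] [10.  28.1 16. ]
```

```bash
cat >> h.py <<'E'
JO=jig(-3,-2.5,0); JYAW=-1.76
E
python3 -c "
from h import *
goto(jig(8,0,69),JYAW+np.pi)"
```

```text
t 2.15 pos [ 0.5406 -0.1411  0.2007] rpy [3.1415e+00 1.0000e-04 1.3847e+00] | shift cm [-4.45 -0.23 13.17] turn [0.0001 0.0001 0.0032] F [ 0.2 -0.7 -0.1]
```

play_rows([
  [-4.5,-0.2,5,0,0,0,0],
  [-4.5,-0.2,9,0,0,0,0],
  [-4.5,-0.2,13.2,0,0,0,0],
  [-4.5,-0.2,13.2,0,0,0,0],
  [-5.5,-0.2,13.2,0,0,0,0],
  [-6.5,-0.2,13.2,0,0,0,0],
  [-7.5,-0.2,13.2,0,0,0,0],
  [-8.3,-0.2,13.2,0,0,0,0],
  [-9,-0.2,13.2,0,0,0,0],
  [-9,-0.2,13.2,0,0,0,0],
  [-9,-0.2,13.2,0,0,0,0],
])

```text
time: 3.25
tool_pos: [0.522, -0.2295, 0.0689]
tool_rot: [3.141, 0.0, 1.384]
contact_force: [0.8, -0.2, 0.3]
opening: 0.0006
grip_force: 0.0
```

```bash
python3 -c "
from h import *
goto(jig(55,0,69),JYAW+np.pi)
p,d=grab('side','s1'); im=cv2.imread('pics/s1.png')
cv2.imwrite('pics/s1c.png',cv2.resize(im[180:270,270:380],None,fx=5,fy=5))"
```

```text
t 3.25 pos [ 0.522  -0.2295  0.0689] rpy [3.1413e+00 3.0000e-04 1.3842e+00] | shift cm [-0.12 -0.05 -0.01] turn [0.0003 0.0003 0.0026] F [ 0.8 -0.2  0.3]
```

View pics/s1c.png

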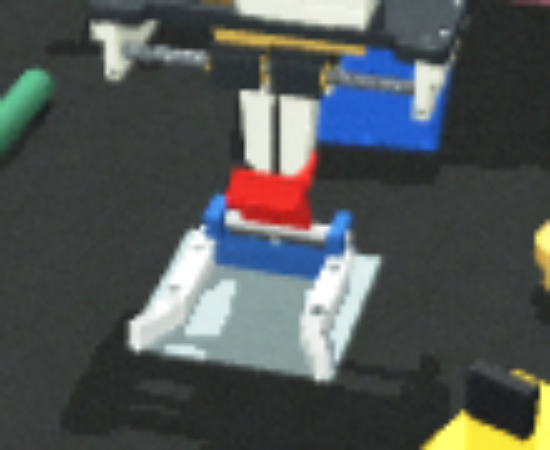

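The clip is up: the jaw is raised and the lever leans away from the mouth. Next I'll lift and go over to the carrier.

```bash
python3 -c "
from h import *
f=lambda u,v:((u+.5)/6-.5+210,(v+.5)/6-.5+225)
print(at_z('top',[f(242,138),f(322,146),f(282,142)],.0385).round(4))
goto([.48,.13,.2],-.096)"
```

```text
[[0.5367 0.1462 0.0385]
 [0.5335 0.1106 0.0385]
 [0.5351 0.1284 0.0385]]
t 3.3 pos [ 0.522  -0.2292  0.0688] rpy [3.1415e+00 1.0000e-04 1.3846e+00] | shift cm [ 34.52 -10.78 -13.13] turn [1.0000e-04 0.0000e+00 1.4806e+00] F [-0.7 -0.9  1.2]
```

play_rows([
  [0,0,-5,0,0,0,0],
  [0,0,-10,0,0,0,0],
  [0,0,-16,0,0,0,0],
  [34.5,-10.8,-13.1,0,0,1.48,0.7],
  [34.5,-10.8,-13.1,0,0,1.48,0.7],
  [34.5,-10.8,-13.1,0,0,1.48,0.7],
  [34.5,-10.8,-13.1,0,0,1.48,0.7],
  [34.5,-10.8,-13.1,0,0,1.48,0.7],
  [34.5,-10.8,-13.1,0,0,1.48,0.7],
  [34.5,-10.8,-13.1,0,0,1.48,0.7],
  [34.5,-10.8,-13.1,0,0,1.48,0.7],
  [34.5,-10.8,-13.1,0,0,1.48,0.7],
  [34.5,-10.8,-13.1,0,0,1.48,0.7],
  [34.5,-10.8,-13.1,0,0,1.48,0.7],
  [34.5,-10.8,-13.1,0,0,1.48,0.7],
  [34.5,-10.8,-13.1,0,0,1.48,0.7],
])

```text
time: 4.9
tool_pos: [0.4795, 0.13, 0.1996]
tool_rot: [3.141, 0.0, -0.093]
contact_force: [0.4, 0.2, -0.7]
opening: 0.0642
grip_force: 0.0
```

```bash
python3 - <<'E'
from h import *
goto([.48,.13,.2],-.096)
grab('wrist','w1')
im=cv2.imread('pics/w1.png')
hsv=cv2.cvtColor(im,cv2.COLOR_BGR2HSV); m=cv2.inRange(hsv,(22,120,100),(36,255,255))
n,l,st,ce=cv2.connectedComponentsWithStats(m)
for k in range(1,n):
    if st[k][4]>500: print(st[k],ce[k])
E
```

```text
t 4.9 pos [0.4795 0.13   0.1996] rpy [ 3.1415e+00  2.0000e-04 -9.2700e-02] | shift cm [ 0.05 -0.   -0.04] turn [0.0001 0.0002 0.0033] F [ 0.4  0.2 -0.7]
[ 197  119  141   92 7051] [279.12168487 163.50078003]
[ 475  242   69   30 1033] [502.5285576  260.02516941]
```

View pics/w1.png

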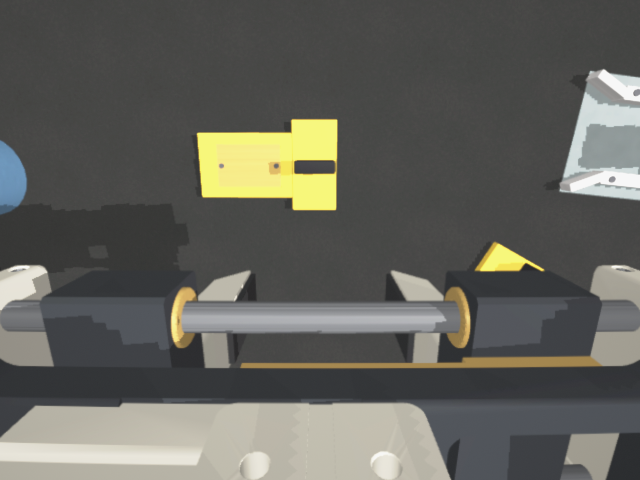

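The wrist view shows the carrier square to the tool: tongue corners at (199,133) and (202,197), head corners at (336.5,120) and (336.5,210), fin top from x=294 to 335 near y=164. The jig mouth is at upper right.

```bash
python3 - <<'E'
from h import *
c=at_z('wrist',[(198.5,133),(201.5,197.5),(336.5,119.5),(336.5,210)],.009)
t=(c[0]+c[1])/2;h=(c[2]+c[3])/2;d=t-h;d/=np.linalg.norm(d);o=(t+h)/2
print(c.round(4),np.linalg.norm(t-h),'yaw',np.arctan2(d[1],d[0]),'fin',o-.045*d)
print(at_z('wrist',[(294,164),(335,164)],.0385).round(4).tolist())
goto([.536,.129,.1],-.096); goto([.536,.129,.036],-.096)
E
```

```text
[[0.5723 0.2347 0.009 ]
 [0.5126 0.2425 0.009 ]
 [0.572  0.1059 0.009 ]
 [0.4881 0.1128 0.009 ]] 0.12986586601916486 yaw 1.4747941054507383 fin [0.53193812 0.12919574 0.009     ]
[[0.5366, 0.147, 0.0385], [0.5333, 0.1117, 0.0385]]
t 4.95 pos [0.4796 0.1299 0.1996] rpy [ 3.1415e+00  2.0000e-04 -9.3100e-02] | shift cm [ 5.63 -0.43  9.96] turn [0.0001 0.0002 0.0029] F [-0.6  0.1 -0.1]
t 4.95 pos [0.4796 0.1299 0.1996] rpy [ 3.1415e+00  2.0000e-04 -9.3100e-02] | shift cm [ 5.63 -0.43 16.36] turn [0.0001 0.0002 0.0029] F [-0.6  0.1 -0.1]
```

play_rows([
  [5.4,-0.4,5,0,0,0,0.7],
  [5.4,-0.4,10,0,0,0,0.7],
  [5.4,-0.4,14,0,0,0,0.7],
  [5.4,-0.4,16.4,0,0,0,0.7],
  [5.4,-0.4,16.4,0,0,0,0.7],
  [5.4,-0.4,16.4,0,0,0,0],
  [5.4,-0.4,16.4,0,0,0,0],
  [5.4,-0.4,16.4,0,0,0,0],
  [5.4,-0.4,16.4,0,0,0,0],
  [5.4,-0.4,16.4,0,0,0,0],
  [5.4,-0.4,16.4,0,0,0,0],
  [5.4,-0.4,14.5,0,0,0,0],
  [5.4,-0.4,12.4,0,0,0,0],
  [5.4,-0.4,12.4,0,0,0,0],
], squeeze=35)

```text
time: 6.35
tool_pos: [0.5355, 0.1289, 0.0784]
tool_rot: [-3.141, -0.005, -0.095]
contact_force: [0.5, 0.3, -1.4]
opening: 0.0357
grip_force: 35.0
```

```bash
python3 - <<'E'
from h import *
print(robot.observe()['opening'],robot.observe()['grip_force'])
goto(jig(-175,0,76),JYAW-1.571+2*np.pi)
E
```

```text
0.035712392025042936 34.99966621398926
t 6.35 pos [0.5355 0.1289 0.0784] rpy [-3.1406 -0.0055 -0.095 ] | shift cm [ 4.15 13.03  0.25] turn [ 8.3000e-03 -1.8000e-03 -3.0472e+00] F [ 0.5  0.3 -1.4]
```

play_rows([
  [0,0,-4,0,0,0,0],
  [1,3,-4,0,0,-1.5,0],
  [1,3,-4,0,0,-1.5,0],
  [1,3,-4,0,0,-1.5,0],
  [1,3,-4,0,0,-1.5,0],
  [1,3,-4,0,0,-1.5,0],
  [1,3,-4,0,0,-1.5,0],
  [1,3,-4,0,0,-1.5,0],
  [1,3,-4,0,0,-1.5,0],
  [2,6,-4,0,0,-1.5,0],
  [4.1,13,-4,0,0,-3.047,0],
  [4.1,13,-4,0,0,-3.047,0],
  [4.1,13,-4,0,0,-3.047,0],
  [4.1,13,-4,0,0,-3.047,0],
  [4.1,13,-4,0,0,-3.047,0],
  [4.1,13,-4,0,0,-3.047,0],
  [4.1,13,-4,0,0,-3.047,0],
  [4.1,13,-4,0,0,-3.047,0],
  [4.1,13,-4,0,0,-3.047,0],
  [4.1,13,-4,0,0,-3.047,0],
])

```text
time: 8.35
tool_pos: [0.5618, -0.0046, 0.1146]
tool_rot: [-3.141, -0.001, 2.75]
contact_force: [0.3, 0.5, -1.7]
opening: 0.0356
grip_force: 35.0
```

```bash
python3 - <<'E'
from h import *
print(robot.observe()['opening'],robot.observe()['qpos'].round(2))
goto(jig(-175,0,39),JYAW-1.571)
E
```

```text
0.03562932041171034 [-0.14  0.54  1.59 -0.    1.01 -1.32]
t 8.35 pos [ 0.5618 -0.0046  0.1146] rpy [-3.1412e+00 -1.2000e-03  2.7496e+00] | shift cm [-0.27  0.09  7.56] turn [-2.000e-04 -1.300e-03 -2.026e-01] F [ 0.3  0.5 -1.7]
```

play_rows([
  [-0.3,0.1,3,0,0,-0.2,0],
  [-0.3,0.1,6,0,0,-0.2,0],
  [-0.3,0.1,7.6,0,0,-0.2,0],
  [-0.3,0.1,7.6,0,0,-0.2,0],
  [-0.3,0.1,7.6,0,0,-0.2,0],
])

```text
time: 8.85
tool_pos: [0.5648, -0.0048, 0.0387]
tool_rot: [-3.141, -0.002, 2.943]
contact_force: [0.2, -0.2, -2.4]
opening: 0.0356
grip_force: 35.0
```

```bash
python3 - <<'E'
from h import *
goto(jig(-175,0,39),JYAW-1.571)
a,_=grab('top','t2');b,_=grab('wrist','w2')
A=cv2.imread('pics/t2.png')[210:290,270:410]; A=cv2.resize(A,None,fx=5.5,fy=5.5,interpolation=cv2.INTER_CUBIC)
cv2.imwrite('pics/t2c.png',A)
E
```

```text
t 8.85 pos [ 0.5648 -0.0048  0.0387] rpy [-3.1414e+00 -1.6000e-03  2.9434e+00] | shift cm [ 0.03  0.   -0.03] turn [-0.0002 -0.0016 -0.0088] F [ 0.2 -0.2 -2.4]
```

View pics/t2c.png

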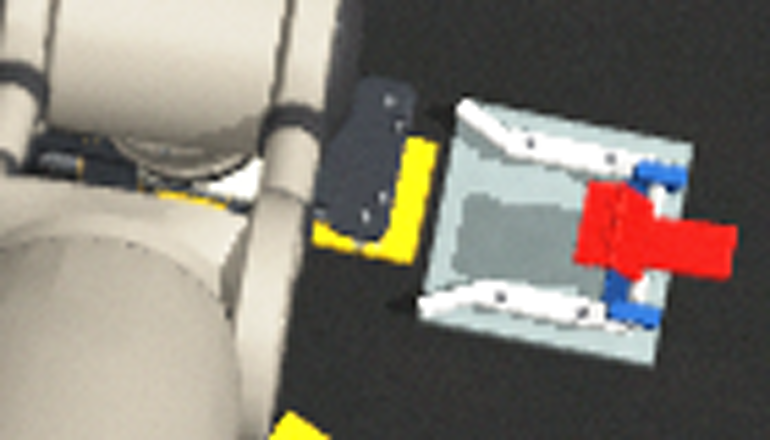

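View pics/w2.png

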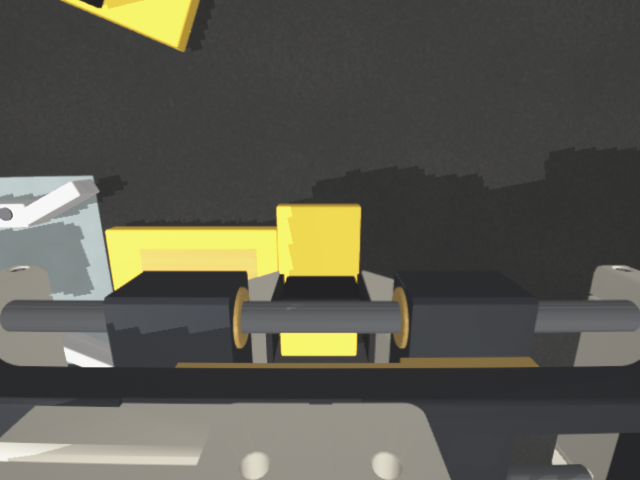

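The top crop shows the tongue front corners at (437,138) and (416,264), in front of the mouth. The rail bolts are at (530,143), (611,158), (500,296) and (583,312). In the wrist view the carrier is gripped square, with its tongue toward the jig.

```bash
python3 - <<'E'
from h import *
f=lambda L: [((u+.5)/5.5-.5+270,(v+.5)/5.5-.5+210) for u,v in L]
b=at_z('top',f([(530,143),(611,158),(500,296),(583,312)]),.016)
c=at_z('top',f([(437,138),(416,264),(313,244)]),.011)
n=b[:2].mean(0)-b[2:].mean(0); d=b[1]-b[0]+b[3]-b[2]
print('jig yaw',np.arctan2(d[1],d[0]),np.arctan2(n[1],n[0])-np.pi/2)
e=c[0]-c[1]; print('carrier yaw',np.arctan2(e[1],e[0])-np.pi/2, np.arctan2(*(c[1]-c[2])[1::-1]),np.linalg.norm(e))
t=(c[0]+c[1])/2
for y in(-1.755,-1.765):
    M=R.from_euler('z',-y); print('tip rel bolts mid mm',M.apply(t-b.mean(0))*1000)
o=b.mean(0)
print('world bolts mid',o,'tip',t)
# wrist jig features + carrier edge
q=at_z('wrist',[(108,229),(276,229),(278,206),(360,206)],.011); q2=at_z('wrist',[(97,183)],.016)
s=robot.observe(); print('tool y of carrier y edges', [R.from_euler('z',-JYAW).apply(x-JO).round(4).tolist() for x in list(q)+list(q2)], R.from_euler('z',-JYAW).apply(s['tool_pos']-JO).round(4))
E
```

```text
jig yaw -1.7494837451807002 -1.7586058141890883
carrier yaw -1.7307503198618914 -1.7544394263215317 0.06364017086619664
tip rel bolts mid mm [-64.9484869    1.12672693  -5.        ]
tip rel bolts mid mm [-64.95650658   0.47719655  -5.        ]
world bolts mid [ 0.53375474 -0.176986    0.016     ] tip [ 0.54675861 -0.11334266  0.011     ]
tool y of carrier y edges [[-0.066, -0.0307, 0.011], [-0.1522, -0.0299, 0.011], [-0.1537, -0.0416, 0.011], [-0.1946, -0.0413, 0.011], [-0.0675, -0.0545, 0.016]] [-0.175   0.0008  0.0395]
```

play_rows([
  [-0.1,0,0.25,0,0,-0.01,0],
  [-0.1,-1,0.25,0,0,-0.01,0],
  [-0.1,-2,0.25,0,0,-0.01,0],
  [-0.1,-3,0.25,0,0,-0.01,0],
  [-0.1,-3.7,0.25,0,0,-0.01,0],
  [-0.1,-4.4,0.25,0,0,-0.01,0],
  [-0.1,-5,0.25,0,0,-0.01,0],
  [-0.1,-5,0.25,0,0,-0.01,0],
], squeeze=20)

```text
time: 9.75
tool_pos: [0.5563, -0.0551, 0.0372]
tool_rot: [-3.141, -0.0, 2.952]
contact_force: [-1.3, -0.3, -1.5]
opening: 0.0356
grip_force: 20.0
```

play_rows([
  [0,-0.7,0,0,0,0,0],
  [0,-1.4,0,0,0,0,0],
  [0,-2.1,0,0,0,0,0],
  [0,-2.8,0,0,0,0,0],
  [0,-3.4,0,0,0,0,0],
  [0,-3.8,0,0,0,0,0],
  [0,-3.8,0,0,0,0,0],
])

```text
time: 10.45
tool_pos: [0.5492, -0.0922, 0.0371]
tool_rot: [-3.141, -0.0, 2.953]
contact_force: [-1.8, -1.0, -1.5]
opening: 0.0357
grip_force: 20.0
```

Little force so far. I'll inch forward until it meets the stop.

play_rows([
  [0,-0.2,0,0,0,0,0],
  [0,-0.4,0,0,0,0,0],
  [0,-0.6,0,0,0,0,0],
  [0,-0.7,0,0,0,0,0],
  [0,-0.7,0,0,0,0,0],
])

```text
time: 10.95
tool_pos: [0.548, -0.0983, 0.0371]
tool_rot: [-3.142, -0.0, 2.953]
contact_force: [-2.7, 1.5, -2.1]
opening: 0.0357
grip_force: 20.0
```

play_rows([
  [0,-0.15,0,0,0,0,0],
  [0,-0.3,0,0,0,0,0],
  [0,-0.45,0,0,0,0,0],
  [0,-0.45,0,0,0,0,0],
])

```text
time: 11.35
tool_pos: [0.5477, -0.0992, 0.0376]
tool_rot: [3.137, -0.0, 2.953]
contact_force: [0.4, 19.3, 3.1]
opening: 0.0355
grip_force: 20.0
```

play_rows([
  [0,0.35,0,0,0,0,0],
  [0,0.35,0,0,0,0,0],
  [0,0.35,0,0,0,0,0.6],
  [0,0.35,0,0,0,0,0.6],
  [0,0.35,0,0,0,0,0.6],
  [0,0.35,0,0,0,0,0.6],
  [0,0.35,-4,0,0,0,0.6],
  [0,0.35,-9,0,0,0,0.6],
  [0,0.35,-14,0,0,0,0.6],
  [6,0.35,-18,0,0,0,0.6],
  [10,0.35,-18,0,0,0,0.6],
  [10,0.35,-18,0,0,0,0.6],
  [10,0.35,-18,0,0,0,0.6],
])

```text
time: 12.65
tool_pos: [0.4491, -0.0805, 0.2182]
tool_rot: [-3.141, 0.002, 2.953]
contact_force: [0.6, 0.5, 0.4]
opening: 0.0549
grip_force: 0.0
```

```bash
python3 - <<'E'
from h import *
goto(jig(-80,0,39),JYAW-1.571)
grab('top','t3');grab('wrist','w3')
A=cv2.imread('pics/t3.png')[210:290,290:410]; A=cv2.resize(A,None,fx=5,fy=5,interpolation=cv2.INTER_CUBIC)
B=cv2.imread('pics/w3.png'); 
cv2.imwrite('pics/c3.png',np.vstack([A[:, :600],cv2.resize(B,(600,450))])[:,:] if 0 else cv2.resize(A,(600,400)))
np.save('pics/w3T.npy',robot.observe()['tool_pos'])
E
```

```text
t 12.65 pos [ 0.4491 -0.0805  0.2182] rpy [-3.1411e+00  2.1000e-03  2.9531e+00] | shift cm [-9.87  0.12 17.94] turn [-0.0005  0.0021  0.0009] F [0.6 0.5 0.4]
```

View pics/c3.png

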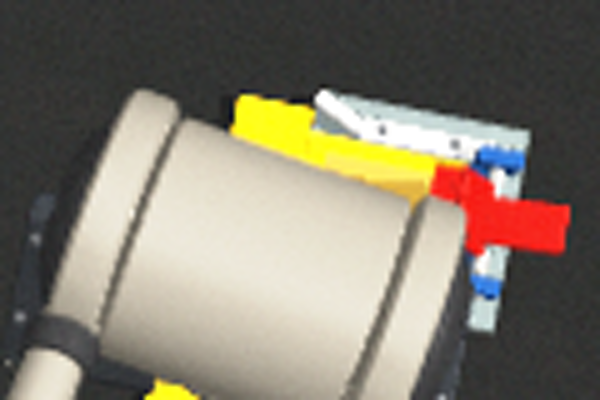

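The carrier lies between the rails with the clip raised. I've used my ten pictures, so further checks are numeric only. Next is a hover behind the lever.

```bash
python3 - <<'E'
from h import *
goto(jig(110,0,200),JYAW+np.pi)
E
```

```text
t 12.75 pos [ 0.4508 -0.081   0.2174] rpy [-3.1413e+00  1.7000e-03  2.9531e+00] | shift cm [ -9.71 -18.88   1.76] turn [1.1000e-03 1.6000e-03 1.5715e+00] F [-0.4  0.5 -0.3]
```

play_rows([
  [-9.7,-18.9,1.8,0,0,1.57,0],
  [-9.7,-18.9,1.8,0,0,1.57,0],
  [-9.7,-18.9,1.8,0,0,1.57,0],
  [-9.7,-18.9,1.8,0,0,1.57,0],
  [-9.7,-18.9,1.8,0,0,1.57,0],
  [-9.7,-18.9,1.8,0,0,1.57,0],
  [-9.7,-18.9,1.8,0,0,1.57,0],
  [-9.7,-18.9,1.8,0,0,1.57,0],
  [-9.7,-18.9,1.8,0,0,1.57,0],
  [-9.7,-18.9,1.8,0,0,1.57,0],
  [-9.7,-18.9,1.8,0,0,1.57,0],
  [-9.7,-18.9,1.8,0,0,1.57,0],
  [-9.7,-18.9,1.8,0,0,1.57,0],
])

```text
time: 14.05
tool_pos: [0.5102, -0.2848, 0.1982]
tool_rot: [-3.141, -0.0, 1.386]
contact_force: [-0.1, -0.5, -0.6]
opening: 0.0003
grip_force: 0.0
```

```bash
cat > chk.py <<'E'
from h import *
import sys
goto(jig(110,0,50),JYAW+np.pi)
for n in ('wrist','top'):
    grab(n,sys.argv[1]+n)
    im=cv2.imread(f'pics/{sys.argv[1]}{n}.png'); hsv=cv2.cvtColor(im,cv2.COLOR_BGR2HSV)
    def pj(mask,z):
        ys,xs=np.nonzero(mask); w=at_z(n,np.c_[xs,ys],z); j=R.from_euler('z',-JYAW).apply(w-JO)*1000
        return j
    m=cv2.inRange(hsv,(22,120,100),(36,255,255)); j=pj(m,.009); k=(j[:,0]>-150)&(j[:,0]<60)&(abs(j[:,1])<60); j=j[k]
    print(n,'yellow px',len(j),'x',np.percentile(j[:,0],[.3,99.7]).round(1))
    for a in(-112,-106,-100,-60,-50,-40,-20,-5):
        q=j[abs(j[:,0]-a)<2.5]; 
        if len(q)>5: print(a,q[:,1].min().round(1),q[:,1].max().round(1),'mid',((q[:,1].min()+q[:,1].max())/2).round(1))
    r=cv2.inRange(hsv,(0,150,80),(6,255,255))|cv2.inRange(hsv,(174,150,80),(180,255,255)); j=pj(r,.04); j=j[(abs(j[:,0]-40)<80)&(abs(j[:,1])<30)]
    if len(j): print('red x@z40',np.percentile(j[:,0],[1,99]).round(1),len(j))
E
python3 chk.py a
```

```text
t 14.05 pos [ 0.5102 -0.2848  0.1982] rpy [-3.1408e+00 -3.0000e-04  1.3855e+00] | shift cm [ 0.02  0.07 14.82] turn [-0.0008 -0.0003  0.0039] F [-0.1 -0.5 -0.6]
wrist yellow px 6171 x [-82.4  29.4]
-60 -41.5 42.7 mid 0.6
-50 -29.5 29.1 mid -0.2
-40 -28.8 29.3 mid 0.3
-20 -29.1 29.9 mid 0.4
-5 -29.4 29.4 mid 0.0
red x@z40 [ 8.6 85.7] 3725
top yellow px 897 x [-100.6   27.5]
-100 -39.4 44.5 mid 2.6
-60 -37.3 44.0 mid 3.3
-50 -26.6 32.1 mid 2.7
-40 -25.0 34.2 mid 4.6
-20 -26.6 32.6 mid 3.0
-5 -26.6 32.6 mid 3.0
red x@z40 [10.6 71. ] 286
```

```bash
python3 - <<'E'
from h import *
im=cv2.imread('pics/awrist.png'); hsv=cv2.cvtColor(im,cv2.COLOR_BGR2HSV)
m=cv2.inRange(hsv,(22,120,100),(36,255,255)); ys,xs=np.nonzero(m)
j=R.from_euler('z',-JYAW).apply(at_z('wrist',np.c_[xs,ys],.009)-JO)*1000
for s in(-1,1):
    k=(j[:,1]*s>34)&(j[:,1]*s<40); print('step x',np.percentile(j[k,0],[95,99,100]).round(1))
k=(abs(j[:,1])>22)&(abs(j[:,1])<28); print('front x (top edge)',np.sort(j[k,0])[-8:].round(1))
w=cv2.inRange(hsv,(0,0,190),(180,30,255)); ys,xs=np.nonzero(w)
q=R.from_euler('z',-JYAW).apply(at_z('wrist',np.c_[xs,ys],.016)-JO)*1000
q=q[(abs(q[:,0]+40)<30)&(abs(q[:,1])<60)]; print('flare end x',np.percentile(q[:,0],[.2,1]).round(1))
for a in (-45,-25,-15): 
    z=q[abs(q[:,0]-a)<2]; print(a,'rail inner',z[z[:,1]<0,1].max().round(1),z[z[:,1]>0,1].min().round(1))
E
```

```text
step x [-55.9 -55.1 -55.1]
step x [-55.4 -54.6 -54.6]
front x (top edge) [30.3 30.3 30.3 30.3 30.3 30.3 30.5 30.5]
flare end x [-56.9 -55.7]
-45 rail inner -29.9 30.1
-25 rail inner -31.1 30.7
-15 rail inner -29.5 30.1
```

The carrier is home and centred. Now I'll push the lever back toward the mouth.

play_rows([
  [0,0.1,5,0,0,0,0],
  [0,0.1,10,0,0,0,0],
  [0,0.1,14.8,0,0,0,0],
  [0,0.1,14.8,0,0,0,0],
  [1,0.1,14.8,0,0,0,0],
  [2,0.1,14.8,0,0,0,0],
  [3,0.1,14.8,0,0,0,0],
  [4,0.1,14.8,0,0,0,0],
  [4.7,0.1,14.8,0,0,0,0],
  [4.7,0.1,14.8,0,0,0,0],
  [4.7,0.1,14.8,0,0,0,0],
  [2.5,0.1,14.8,0,0,0,0],
  [0,0.1,14.8,0,0,0,0],
  [0,0.1,10,0,0,0,0],
  [0,0.1,5,0,0,0,0],
  [0,0,0,0,0,0,0],
  [0,0,0,0,0,0,0],
])

```text
time: 15.85
tool_pos: [0.5125, -0.2864, 0.2069]
tool_rot: [3.129, 0.006, 1.384]
contact_force: [0.5, -0.7, -0.2]
opening: 0.0005
grip_force: 0.0
```

```bash
python3 chk.py b; python3 - <<'E'
from h import *
im=cv2.imread('pics/bwrist.png'); hsv=cv2.cvtColor(im,cv2.COLOR_BGR2HSV)
r=cv2.inRange(hsv,(0,150,80),(6,255,255))|cv2.inRange(hsv,(174,150,80),(180,255,255)); ys,xs=np.nonzero(r); d=np.load('pics/bwrist.npy')[ys,xs]
o,ry=ray('wrist',np.c_[xs,ys]); m=optics.camera_model('wrist')
s=robot.observe(); ax=R.from_euler('xyz',s['tool_rot']).apply(-np.array(m['tool_from_camera'])[:3,2])
P=o+ry*(d/(ry@ax))[:,None]; j=R.from_euler('z',-JYAW).apply(P-JO)*1000; j=j[(d>0)&(abs(j[:,1])<30)&(abs(j[:,0]-40)<60)]
for a in range(-10,100,6):
    q=j[abs(j[:,0]-a)<3]
    if len(q)>3: print(a,'z',np.percentile(q[:,2],[5,50,95]).round(1),len(q))
E
```

```text
t 15.85 pos [ 0.5125 -0.2864  0.2069] rpy [3.1292 0.0059 1.3835] | shift cm [ 0.24 -0.38 15.68] turn [0.0124 0.0059 0.002 ] F [ 0.5 -0.7 -0.2]
wrist yellow px 5782 x [-82.6  28. ]
-60 -44.2 39.3 mid -2.4
-50 -31.3 26.3 mid -2.5
-40 -31.5 26.5 mid -2.5
-20 -31.9 26.9 mid -2.5
-5 -31.3 26.4 mid -2.5
red x@z40 [-1.6 45.1] 2506
top yellow px 893 x [-100.6   27.5]
-100 -39.4 44.5 mid 2.6
-60 -40.0 44.0 mid 2.0
-50 -26.6 32.1 mid 2.7
-40 -25.0 34.2 mid 4.6
-20 -26.6 32.6 mid 3.0
-5 -26.6 32.6 mid 3.0
red x@z40 [-6.1 47.6] 275
-4 z [23.4 24.7 26.2] 216
2 z [22.7 24.1 25.2] 313
8 z [21.8 23.2 24.4] 344
14 z [21.1 22.3 23.6] 303
20 z [20.1 21.5 22.8] 301
26 z [19.2 20.6 21.9] 300
32 z [18.6 19.9 26. ] 308
38 z [18.3 45.9 62.5] 276
44 z [61.5 62.6 63.6] 131
```

The clip is shut: the jaw arm slopes at 0.13 rad, so it is resting on the tongue. The top camera shows the carrier hasn't moved. I'll let the arm settle, then hand in.

play_rows([
  [0,0,0,0,0,0,0],
  [0,0,0,0,0,0,0],
  [0,0,0,0,0,0,0],
  [0,0,0,0,0,0,0],
  [0,0,0,0,0,0,0],
])

```text
time: 16.45
tool_pos: [0.5096, -0.2843, 0.1987]
tool_rot: [-3.141, -0.0, 1.383]
contact_force: [1.1, 0.8, 0.2]
opening: 0.0004
grip_force: 0.0
```

```bash
python3 -c "
from h import *
print(robot.hand_in())"
```

```text
the job is handed in; nothing more can be done
None
```

I handed the job in at about 16.5 s: the carrier is tongue first against the stop with the clip resting on it at about 0.13 rad, by my camera and force readings; hand-in returned no verdict.

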